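# Set the preload of a spring buffer with its stop collar

## Robot

A 6-joint arm with a two-finger parallel gripper is mounted at the origin on the work surface. World frame = base frame: x ahead of the robot, y to its left, z up, the work surface at z = 0. Lengths are in m, angles in rad, forces in N, time in s.
With the tool pointing down it reaches from about 0.3 to 0.75 m from the base axis. Payload 8.5 kg.
Tool frame: the origin (TCP) lies midway between the tips of the shut fingers; the grasp point (between the pads) lies 19 mm behind it (grip_depth is the z of the grasp point in the tool frame, in m); z points along the fingers, x is the direction in which the jaws open and shut, and the axes are right-handed (so a half turn about z gives the same grasp; the last joint's range is limited). The gripper opens to 85 mm and grips with 20 to 120 N. Pads are 22 mm wide; open, the fingers measure 114 mm over their backs; the gripper's body (76 mm by 85 mm) begins 54 mm behind the grasp point. The pads swing forward as they close: fully open they stand 13 mm farther back than shut.
Start: joints at [-1.357, 0.381, 1.297, -0, 1.464, -0.215], TCP at [0.229, -0.5, 0.231] pointing down, gripper open.
Joint ranges: [-3.11, 3.11], [-0.89, 2.33], [0.22, 2.48], [-1.42, 4.56], [0.17, 2.85], [-2.88, 2.88]. Speed limits (rad/s): [2.39, 2.39, 3.14, 3.14, 3.14, 3.14].

## Interface

Orientations are given as a rotation vector (axis times angle).
In Python, from plant import * gives the robot as it stands. The module is installed in compiled form; this text tells all that it offers.
- The arm moves only by the tool step_arm, never from a script. Its argument "motion" is a list of rows, each an object with "dr": the turn, a rotation vector about the tool's x, y, z in rad, a list of three; "offset": the shift along the tool's x, y, z in mm, a list of three; "fingers": the finger opening in mm, from 0 to 85.4. A call has 1 to 12 rows; each row is the pose to reach, as a shift and turn from the pose commanded when the call began, along the tool's axes at that moment; what a row does not reach only later rows make up. A row lasts 1/8 s, in which the tool goes at most 62.5 mm and 10.7 degrees, less where a joint would pass 70% of its speed; a pose out of reach is approached as far as the arm can. A call with a gripper value outside its range is refused whole. The fingers move at their own pace and stop on an object; "squeeze" is the grip in N (left out, the last holds). Time passes only in rows, so rows that repeat a pose let the fingers close. It gives the time, the measured TCP pose, the force and the opening at its end, in the units of the state.
- read_state(): the state, without advancing time (a new reading comes with each control period).
- snapshot(name): name is "scene" or "top"; returns the picture (400x640x3 uint8, red, green, blue); there is no depth.
- camera_info(name): a dict with "fov_y" (degrees; the focal length in pixels is half the picture's height over the tangent of half this angle, whatever the lens; pixels are square), "cx", "cy" (the principal point, pixels), "extrinsics" (4x4, takes a point from camera to world coordinates). Camera axes: x right, y up, looking along -z (the intrinsics and any distortion apply to the point x, -y, -z); pixel columns grow to the right and rows downward; lengths in m; the calibration is good to about 2 mm. A picture is of the moment at which its call begins. camera_info takes no time and is no camera call.
- finish_job(): hands the job in, once; it reports no verdict.
The state is a dict: "time": time; "joint_pos": joint angles; "joint_vel": joint speeds; "joint_efforts": joint torques, N m; "eef_pos": TCP position; "ee_rot": TCP orientation; "force": force on the tool from outside, world axes, zero at the start; "wrist_torque": the same for the moment, N m; "gripper_width": finger opening in m.
Only numpy, scipy, OpenCV 4.12 (cv2) and the standard library are available. Lean on these libraries where they do the work, as an engineer would, in place of code of your own. Each camera call takes 0.05 s, during which the arm holds its last target. There are 200 camera calls.

## Task

On the cup filler's guide rod, loosen the blue wing screw of the stop collar, push the collar along the rod against the orange spring plunger of the buffer until it loads the spring with about 10 N (20 N would damage it), and tighten the screw again so that the collar stays there, still loading the spring with about 10 N, when you let go. Leave the cups, the bottle, the screwdriver and the spare collar where they are.

Things in the scene. Friction and masses are not known exactly. Their poses are not given: they have to be found in the camera images.
- rod_unit: fixed guide rod unit: base plate 140 x 420 x 12 mm on the table; steel rod 16 mm thick, ring grooves every 4.6 mm, level along the unit's y axis, its axis 75 mm above the table; grey end blocks 92 mm high at y = -185 and +185 mm. Origin: centre of the plate's underside, z up. A plain dark collar without wing (36 mm across) is fixed at the -y end.
- collar: bright stop collar with two dark bands, 44 mm across, 26 mm long; origin at its centre on the rod axis, axes as the rod unit's. With the screw tight it is locked to the rod (60 N and more); loose, it slides with about 1.5 N of friction. It must go towards the rod unit's +y, to the buffer, 60 to 175 mm from its start.
- collar_face (a point): centre of the collar's +y end face, the one that meets the buffer, on the rod axis
- wing_grip (a point): centre of the blue wing of the collar's set screw: bar 36 mm long (its x axis), 10 mm thick (y), 24 mm high, 107 to 131 mm above the table, over the collar (top at 97 mm). z up, the screw's axis. Nothing else on the unit stands above 100 mm. One grip on the wing serves for turning and, once loose, for pushing the collar along.
- wing (a joint): angle of the wing screw, rad: 0 is tight, grows anticlockwise seen from above (loosening) up to a stop at 1.6, other stop at -0.05; starts at 0 to 0.1, takes about 0.25 N m, keeps its height. Above 0.8 the collar is free. Tightened below 0.25, the screw's foot sits in the rod's nearest grooves and so draws or lets the collar up to 2.3 mm along the rod.
- buffer: blue fixed block of the spring buffer, 55 x 35 mm, top at 100 mm; origin on the rod axis in its face towards the collar, axes as the rod unit's. A brass sleeve and from it an orange spring plunger (27 mm across) stand out along -y round the rod. The plunger's free end is 28 to 73 mm from the face; where is not measured and varies. Spring: 1.8 N per mm from zero load, 18 mm of travel.
- cup_stack: bystander: stack of nested white cups, 75 mm across, 169 mm tall, upright on the table; origin at the centre of its underside
- cup: bystander: one empty white cup, 75 mm across, 95 mm tall; origin at the centre of its underside
- spare_collar: bystander: loose dark steel ring, 40 mm across, 14 mm high, lying on the rod unit's base plate on the robot's side of the rod; origin at the centre of its underside
- driver: bystander: screwdriver with a red handle, 180 mm long, lying on the table; origin near the middle of its length
- sanitiser: bystander: clear bottle with a blue cap, 60 mm across, 160 mm tall; origin at the centre of its underside

How it is judged:
By the outcome, as a careful person would: the job done as asked, in the order asked, and still so for the second after the job is handed in, with the robot touching nothing.
It also fails if it takes over 61 s, if anything falls off the work surface, if the arm or the gripper's body presses on something with over 40 N, if the wrist force passes 120 N, or if a joint passes its speed limit or range.

## Working session

There is one attempt and no reset: what is moved stays moved. The work goes in short steps, Python scripts to look and compute and a tool call to move; the robot and the scene stay as the last step left them, time stands still between calls to the robot, and variables do not carry over. Pictures are saved under pics/ and viewed, about 8 in all and at most 12, crops included, and the job is handed in when it is done.

Besides the shell and the picture viewer there is one more tool, called after "Emit:" as name(argument=value, ...), one argument or row to a line, values as JSON. step_arm: Moves the arm, as the interface text tells. Its arguments: {"type":"object","properties":{"motion":{"type":"array","items":{"type":"object","properties":{"dr":{"type":"array","items":{"type":"number"}},"offset":{"type":"array","items":{"type":"number"}},"fingers":{"type":"number"}}}},"squeeze":{"type":"number"}},"required":["motion"]}

```bash
mkdir -p pics; python3 - <<'E'
from plant import *
import cv2
for n in("scene","top"):
    cv2.imwrite(f"pics/{n}0.png",snapshot(n)[:,:,::-1]); c=camera_info(n); print(n,c)
s=read_state();print({k:s[k] for k in("time","eef_pos","ee_rot","force","gripper_width")})
E
```

```text
scene {'fov_y': 48.71197911996281, 'cx': 321.5099865626531, 'cy': 202.320636816283, 'extrinsics': array([[ 0.03468792, -0.84288116,  0.53698054,  1.1915876 ],
       [ 0.99935419,  0.02421221, -0.02655124, -0.08136049],
       [ 0.00937805,  0.53755477,  0.84317669,  1.23798134],
       [ 0.        ,  0.        ,  0.        ,  1.        ]])}
top {'fov_y': 48.17038620311041, 'cx': 321.1723727167558, 'cy': 197.89624478799752, 'extrinsics': array([[ 0.0264598 ,  0.9801861 , -0.19630356,  0.21839696],
       [-0.99935907,  0.03067341,  0.01845512, -0.02148306],
       [ 0.02411075,  0.19568942,  0.98036948,  1.48423032],
       [ 0.        ,  0.        ,  0.        ,  1.        ]])}
{'time': 0.1, 'eef_pos': array([ 0.22861159, -0.49995345,  0.23078182]), 'ee_rot': array([-2.64248583e+00,  1.69742686e+00,  1.43852711e-03]), 'force': array([-0.34690601,  0.30947252,  1.07497016]), 'gripper_width': 0.08571543994456297}
```

View pics/scene0.png

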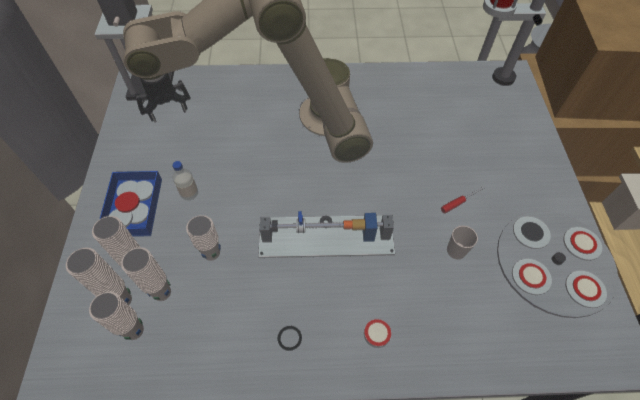

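View pics/top0.png

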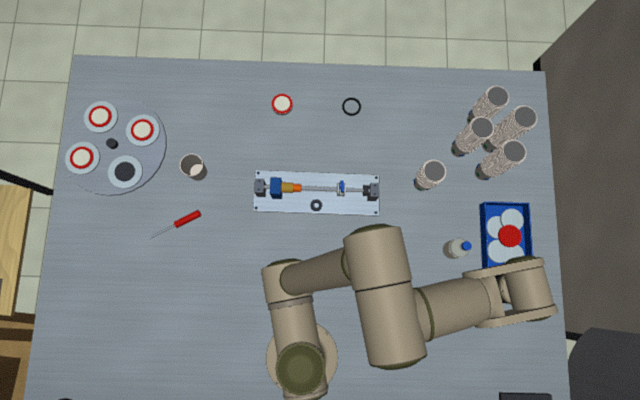

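```bash
python3 - <<'E'
import cv2,numpy as np
a=cv2.imread("pics/scene0.png")[200:260,250:405]; b=cv2.imread("pics/top0.png")[162:220,245:400]
f=lambda i:cv2.resize(i,None,fx=5,fy=5,interpolation=cv2.INTER_CUBIC)
o=np.vstack([f(a),f(b)])
cv2.imwrite("pics/c1.png",o);print(o.shape)
E
```

```text
(590, 775, 3)
```

View pics/c1.png

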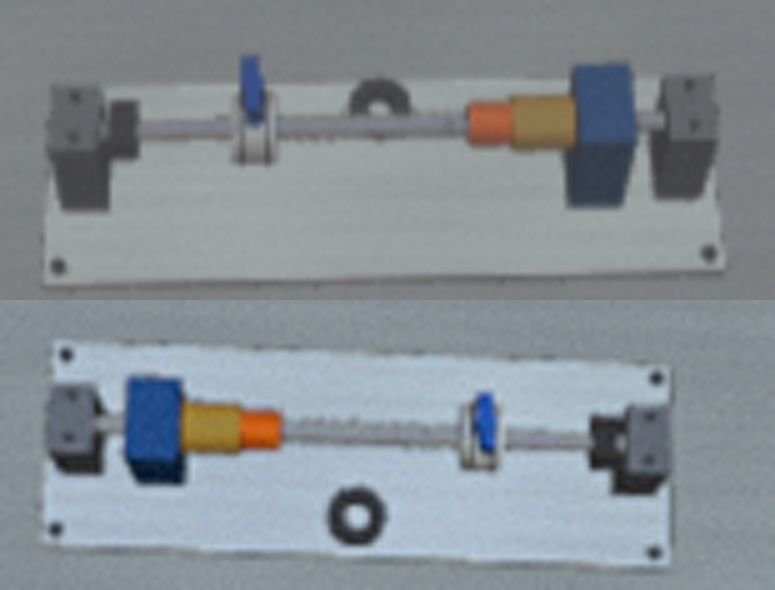

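```bash
cat >h.py <<'E'
import numpy as np,cv2
from plant import *
def P(n):
    c=camera_info(n); f=200/np.tan(np.radians(c["fov_y"]/2))
    K=np.array([[f,0,c["cx"]],[0,f,c["cy"]],[0,0,1]])
    return K@np.diag([1,-1,-1])@np.linalg.inv(c["extrinsics"])[:3]
def tri(s,t):
    X=cv2.triangulatePoints(P("scene"),P("top"),np.float64(s).reshape(2,1),np.float64(t).reshape(2,1))[:,0]
    return X[:3]/X[3]
def proj(n,X):
    u=P(n)@np.append(X,1); return u[:2]/u[2]
def onz(n,p,z):
    M=P(n); A=M[:,[0,1,3]].copy(); A[:,2]+=M[:,2]*z
    x=np.linalg.solve(A,[*p,1]); return np.r_[x[:2]/x[2],z]
E
python3 - <<'E'
from h import *
S=lambda x,y:np.array([250+x/5,200+y/5]); T=lambda x,y:np.array([245+x/5,162+(y-300)/5])
np.set_printoptions(precision=4,suppress=True)
for n,s,t in [("h-",(58,266),(656,378)),("h+",(709,253),(66,355)),("ring",(380,95),(357,517)),
 ("plunger",(468,123),(281,429)),("collar+",(276,130),(461,436)),("collar-",(234,130),(501,439)),("blueface",(574,115),(185,428))]:
    X=tri(S(*s),T(*t)); print(n,X,"reproj",np.round(proj("scene",X)-S(*s),1),np.round(proj("top",X)-T(*t),1))
out={}
for n in("scene","top"):
    i=cv2.imread(f"pics/{n}0.png"); h=cv2.cvtColor(i,cv2.COLOR_BGR2HSV)
    m=cv2.inRange(h,(105,120,80),(130,255,255)); x0,x1=(295,306) if n=="scene" else(335,350)
    m2=np.zeros_like(m); m2[165 if n=="top" else 205:230,x0:x1]=m[165 if n=="top" else 205:230,x0:x1]
    ys,xs=np.nonzero(m2);out[n]=(xs.mean(),ys.mean());print(n,len(xs),out[n],xs.min(),xs.max(),ys.min(),ys.max())
X=tri(out["scene"],out["top"]);print("wing",X,proj("scene",X)-out["scene"])
for z in(.107,.119,.131):print(onz("scene",out["scene"],z),onz("top",out["top"],z))
E
```

```text
h- [ 0.5896 -0.2335  0.011 ] reproj [-0.3 -0. ] [-0.3 -0. ]
h+ [0.5928 0.167  0.0108] reproj [-0.3  0. ] [-0.3 -0. ]
ring [ 0.4842 -0.0325  0.0283] reproj [-0.4 -0. ] [-0.4 -0. ]
plunger [0.5321 0.0183 0.0739] reproj [-0.4 -0. ] [-0.3 -0. ]
collar+ [ 0.5318 -0.0981  0.0709] reproj [-0.4 -0. ] [-0.3 -0. ]
collar- [ 0.5307 -0.1238  0.0704] reproj [-0.5 -0. ] [-0.4 -0. ]
blueface [0.5302 0.0813 0.0771] reproj [-0.8 -0. ] [-0.7 -0.1]
scene 27 (np.float64(299.8888888888889), np.float64(216.88888888888889)) 299 301 212 221
top 38 (np.float64(341.57894736842104), np.float64(186.05263157894737)) 340 343 181 191
wing [ 0.5306 -0.1106  0.1234] [0.2613 0.0115]
[ 0.5208 -0.1118  0.107 ] [ 0.5343 -0.1109  0.107 ]
[ 0.5279 -0.1114  0.119 ] [ 0.5316 -0.1101  0.119 ]
[ 0.535  -0.1111  0.131 ] [ 0.5288 -0.1093  0.131 ]
```

```bash
cat >>h.py <<'E'
from scipy.spatial.transform import Rotation as R
def go(p,jaw):
    "tool-frame offset mm and dr from the present pose to TCP p, pointing down, jaw angle (rad)"
    s=read_state(); A=R.from_rotvec(s["ee_rot"])
    B=R.from_matrix(np.array([[np.cos(jaw),np.sin(jaw),0],[np.sin(jaw),-np.cos(jaw),0],[0,0,-1]]))
    print("offset",np.round(A.inv().apply(np.array(p)-s["eef_pos"])*1000,1),"dr",np.round((A.inv()*B).as_rotvec(),4))
def st():
    s=read_state(); A=R.from_rotvec(s["ee_rot"]); x=A.apply([1,0,0])
    print("t",round(s["time"],2),"tcp",np.round(s["eef_pos"]*1000,2),"jaw",round(np.arctan2(x[1],x[0]),4),"tilt",np.round(A.apply([0,0,1]),3),"F",np.round(s["force"],2),"M",np.round(s["wrist_torque"],2),"w",round(s["gripper_width"]*1000,2),"j",np.round(s["joint_pos"],2))
E
python3 -c "
from h import *
np.set_printoptions(suppress=True)
go([.531,-.111,.2],-np.pi/2+.04)
go([.531,-.111,.105],-np.pi/2+.04)"
```

```text
offset [-228.  -436.7   31.2] dr [-0.      0.0013  0.3888]
offset [-227.8 -436.7  126.2] dr [-0.      0.0013  0.3888]
```

Emit:
step_arm(
  motion=[
    {"offset":[-25,-48,0],"dr":[0,0,0.04],"fingers":40},
    {"offset":[-50,-96,0],"dr":[0,0,0.09],"fingers":40},
    {"offset":[-75,-144,0],"dr":[0,0,0.14],"fingers":40},
    {"offset":[-100,-192,0],"dr":[0,0,0.19],"fingers":40},
    {"offset":[-125,-240,0],"dr":[0,0,0.24],"fingers":40},
    {"offset":[-150,-288,0],"dr":[0,0,0.29],"fingers":40},
    {"offset":[-175,-336,0],"dr":[0,0,0.34],"fingers":40},
    {"offset":[-200,-384,0],"dr":[0,0,0.39],"fingers":40},
    {"offset":[-218,-420,10],"dr":[0,0,0.39],"fingers":40},
    {"offset":[-228,-437,30],"dr":[0,0,0.39],"fingers":40},
    {"offset":[-228,-437,50],"dr":[0,0,0.39],"fingers":40},
    {"offset":[-228,-437,50],"dr":[0,0,0.39],"fingers":40},
  ],
  squeeze=40,
)

```text
time: 1.6
eef_pos: [0.5307, -0.1107, 0.18]
ee_rot: [2.264, -2.177, -0.005]
force: [-0.2, -0.7, 1.1]
gripper_width: 0.0397
```

```bash
python3 - <<'E'
from h import *
st(); go([.531,-.111,.105],-np.pi/2+.04)
f=lambda i:cv2.resize(i,None,fx=6,fy=6,interpolation=cv2.INTER_CUBIC)
s=snapshot("scene")[:,:,::-1];t=snapshot("top")[:,:,::-1]
cv2.imwrite("pics/c2.png",np.vstack([f(s[190:240,265:365]),f(t[160:210,290:390])]))
E
```

```text
t 1.6 tcp [ 530.68 -110.66  179.95] jaw -1.5316 tilt [-0.003  0.001 -1.   ] F [-0.19 -0.68  1.06] M [-0.06 -0.01  0.03] w 39.67 j [-0.42  0.41  1.4  -0.    1.33  1.11]
offset [ 0.5 -0.6 75. ] dr [ 0.0033  0.0016 -0.0008]
```

View pics/c2.png

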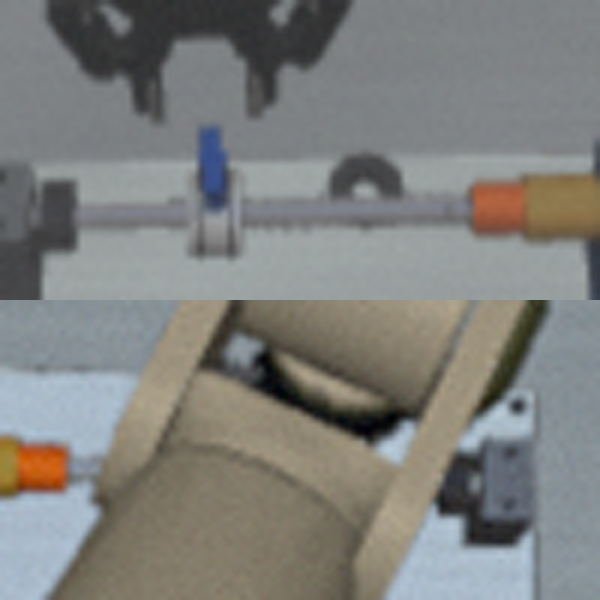

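The scene crop shows the wing (column about 212) centred between the fingers (inner faces at 162 and 248). Descend and grip.

Emit:
step_arm(
  motion=[
    {"offset":[0,0,30],"dr":[0,0,0],"fingers":40},
    {"offset":[0,0,55],"dr":[0,0,0],"fingers":40},
    {"offset":[0,0,74],"dr":[0,0,0],"fingers":40},
    {"offset":[0,0,74],"dr":[0,0,0],"fingers":25},
    {"offset":[0,0,74],"dr":[0,0,0],"fingers":5},
    {"offset":[0,0,74],"dr":[0,0,0],"fingers":5},
    {"offset":[0,0,74],"dr":[0,0,0],"fingers":5},
    {"offset":[0,0,74],"dr":[0,0,0],"fingers":5},
  ],
  squeeze=40,
)

```text
time: 2.7
eef_pos: [0.5317, -0.1103, 0.1086]
ee_rot: [-2.263, 2.176, -0.001]
force: [1.2, 6.3, 1.2]
gripper_width: 0.0091
```

```bash
python3 -c "
from h import *
st()"
```

```text
t 2.7 tcp [ 531.66 -110.31  108.65] jaw -1.5316 tilt [ 0.002  0.001 -1.   ] F [1.16 6.33 1.21] M [ 0.85 -0.06  0.18] w 9.1 j [-0.42  0.49  1.51  0.    1.15  1.11]
```

Emit:
step_arm(
  motion=[
    {"offset":[0,0,0],"dr":[0,0,0],"fingers":5},
    {"offset":[0,0,0],"dr":[0,0,-0.14],"fingers":5},
    {"offset":[0,0,0],"dr":[0,0,-0.28],"fingers":5},
    {"offset":[0,0,0],"dr":[0,0,-0.42],"fingers":5},
    {"offset":[0,0,0],"dr":[0,0,-0.56],"fingers":5},
    {"offset":[0,0,0],"dr":[0,0,-0.7],"fingers":5},
    {"offset":[0,0,0],"dr":[0,0,-0.84],"fingers":5},
    {"offset":[0,0,0],"dr":[0,0,-0.98],"fingers":5},
    {"offset":[0,0,0],"dr":[0,0,-1.1],"fingers":5},
    {"offset":[0,0,0],"dr":[0,0,-1.1],"fingers":5},
    {"offset":[0,0,0],"dr":[0,0,-1.1],"fingers":5},
  ],
  squeeze=70,
)

```text
time: 4.08
eef_pos: [0.5305, -0.111, 0.1087]
ee_rot: [3.068, -0.672, -0.002]
force: [-6.9, 1.4, 4.1]
gripper_width: 0.0084
```

```bash
python3 -c "
from h import *
st(); x,y,z=read_state()['eef_pos'];go([x,y+.1,z],-.4316)"
```

```text
t 4.08 tcp [ 530.53 -110.98  108.68] jaw -0.4315 tilt [-0.001 -0.    -1.   ] F [-6.93  1.35  4.07] M [0.21 1.02 0.22] w 8.43 j [-0.42  0.49  1.51 -0.    1.15  0.01]
offset [-41.8 -90.8  -0. ] dr [0.0006 0.0009 0.0001]
```

Emit:
step_arm(
  motion=[
    {"offset":[-4.1,-9.1,0],"dr":[0,0,0],"fingers":5},
    {"offset":[-8.2,-18.2,0],"dr":[0,0,0],"fingers":5},
    {"offset":[-12.3,-27.3,0],"dr":[0,0,0],"fingers":5},
    {"offset":[-16.4,-36.4,0],"dr":[0,0,0],"fingers":5},
    {"offset":[-20.5,-45.5,0],"dr":[0,0,0],"fingers":5},
    {"offset":[-24.6,-54.6,0],"dr":[0,0,0],"fingers":5},
    {"offset":[-28.7,-63.7,0],"dr":[0,0,0],"fingers":5},
    {"offset":[-32.8,-72.8,0],"dr":[0,0,0],"fingers":5},
    {"offset":[-36.9,-81.9,0],"dr":[0,0,0],"fingers":5},
    {"offset":[-41,-91,0],"dr":[0,0,0],"fingers":5},
    {"offset":[-43,-95.5,0],"dr":[0,0,0],"fingers":5},
    {"offset":[-43,-95.5,0],"dr":[0,0,0],"fingers":5},
  ],
)

```text
time: 5.58
eef_pos: [0.5314, -0.0059, 0.1087]
ee_rot: [3.069, -0.672, -0.002]
force: [-5.9, 1.5, 4.3]
gripper_width: 0.0088
```

```bash
python3 -c "
from h import *
st()
f=lambda i:cv2.resize(i,None,fx=6,fy=6,interpolation=cv2.INTER_CUBIC)
s=snapshot('scene')[:,:,::-1]
cv2.imwrite('pics/c3.png',f(s[180:260,270:390]))"
```

```text
t 5.58 tcp [531.38  -5.93 108.67] jaw -0.4312 tilt [-0.001  0.    -1.   ] F [-5.86  1.46  4.3 ] M [0.27 1.   0.14] w 8.79 j [-0.23  0.47  1.54 -0.    1.13  0.2 ]
```

View pics/c3.png

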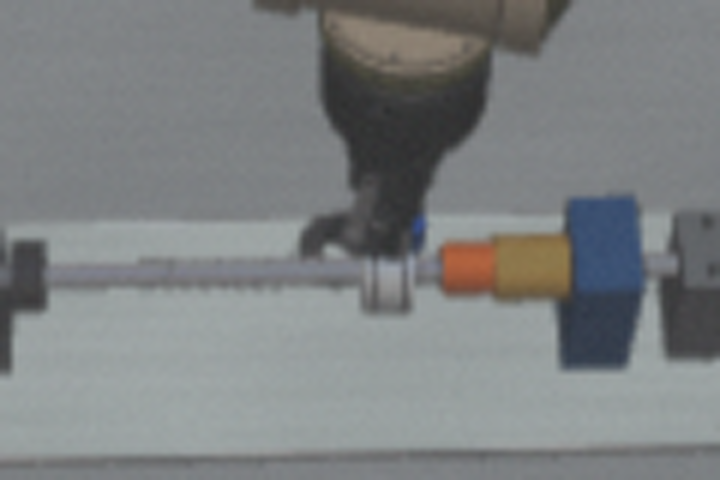

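The collar came along, wing turned (blue end at 418,230). Its face is at column 413 and the plunger at 441, so about 14 mm remain.

Emit:
step_arm(
  motion=[
    {"offset":[-1.7,-3.6,0],"dr":[0,0,0],"fingers":5},
    {"offset":[-3.3,-7.3,0],"dr":[0,0,0],"fingers":5},
    {"offset":[-3.3,-7.3,0],"dr":[0,0,0],"fingers":5},
    {"offset":[-3.3,-7.3,0],"dr":[0,0,0],"fingers":5},
  ],
)

```text
time: 6.12
eef_pos: [0.5314, 0.0018, 0.1087]
ee_rot: [3.069, -0.673, -0.002]
force: [-7.1, 1.4, 4.0]
gripper_width: 0.0086
```

Emit:
step_arm(
  motion=[
    {"offset":[-0.8,-1.8,0],"dr":[0,0,0],"fingers":5},
    {"offset":[-0.8,-1.8,0],"dr":[0,0,0],"fingers":5},
    {"offset":[-0.8,-1.8,0],"dr":[0,0,0],"fingers":5},
  ],
)

```text
time: 6.5
eef_pos: [0.5315, 0.0035, 0.1087]
ee_rot: [3.068, -0.672, -0.002]
force: [-7.1, -0.5, 5.0]
gripper_width: 0.0085
```

Emit:
step_arm(
  motion=[
    {"offset":[-0.8,-1.8,0],"dr":[0,0,0],"fingers":5},
    {"offset":[-0.8,-1.8,0],"dr":[0,0,0],"fingers":5},
    {"offset":[-0.8,-1.8,0],"dr":[0,0,0],"fingers":5},
  ],
)

```text
time: 6.88
eef_pos: [0.5315, 0.0055, 0.1087]
ee_rot: [3.068, -0.673, -0.002]
force: [-6.7, -0.4, 4.3]
gripper_width: 0.0088
```

Emit:
step_arm(
  motion=[
    {"offset":[-0.8,-1.8,0],"dr":[0,0,0],"fingers":5},
    {"offset":[-0.8,-1.8,0],"dr":[0,0,0],"fingers":5},
    {"offset":[-0.8,-1.8,0],"dr":[0,0,0],"fingers":5},
  ],
)

```text
time: 7.25
eef_pos: [0.5315, 0.0074, 0.1087]
ee_rot: [3.068, -0.672, -0.002]
force: [-6.0, -0.2, 4.1]
gripper_width: 0.0088
```

Emit:
step_arm(
  motion=[
    {"offset":[-0.8,-1.8,0],"dr":[0,0,0],"fingers":5},
    {"offset":[-0.8,-1.8,0],"dr":[0,0,0],"fingers":5},
    {"offset":[-0.8,-1.8,0],"dr":[0,0,0],"fingers":5},
  ],
)

```text
time: 7.62
eef_pos: [0.5315, 0.0094, 0.1087]
ee_rot: [3.068, -0.672, -0.002]
force: [-6.7, -0.6, 4.8]
gripper_width: 0.0087
```

Emit:
step_arm(
  motion=[
    {"offset":[-0.8,-1.8,0],"dr":[0,0,0],"fingers":5},
    {"offset":[-0.8,-1.8,0],"dr":[0,0,0],"fingers":5},
    {"offset":[-0.8,-1.8,0],"dr":[0,0,0],"fingers":5},
  ],
)

```text
time: 8.0
eef_pos: [0.5315, 0.0109, 0.1087]
ee_rot: [3.067, -0.672, -0.002]
force: [-6.9, -2.7, 4.4]
gripper_width: 0.0083
```

```bash
python3 -c "
from h import *
st()"
```

```text
t 8.0 tcp [531.53  10.95 108.67] jaw -0.4315 tilt [-0.001 -0.001 -1.   ] F [-6.94 -2.74  4.43] M [-0.49  1.16  0.18] w 8.33 j [-0.2   0.47  1.54 -0.    1.13  0.23]
```

Emit:
step_arm(
  motion=[
    {"offset":[-0.8,-1.8,0],"dr":[0,0,0],"fingers":5},
    {"offset":[-0.8,-1.8,0],"dr":[0,0,0],"fingers":5},
    {"offset":[-0.8,-1.8,0],"dr":[0,0,0],"fingers":5},
  ],
)

```text
time: 8.38
eef_pos: [0.5315, 0.0124, 0.1086]
ee_rot: [3.066, -0.672, -0.002]
force: [-8.3, -5.0, 4.2]
gripper_width: 0.0084
```

Emit:
step_arm(
  motion=[
    {"offset":[-0.8,-1.8,0],"dr":[0,0,0],"fingers":5},
    {"offset":[-0.8,-1.8,0],"dr":[0,0,0],"fingers":5},
    {"offset":[-0.8,-1.8,0],"dr":[0,0,0],"fingers":5},
  ],
)

```text
time: 8.75
eef_pos: [0.5316, 0.014, 0.1087]
ee_rot: [3.065, -0.672, -0.001]
force: [-8.2, -7.2, 4.2]
gripper_width: 0.0085
```

Emit:
step_arm(
  motion=[
    {"offset":[-0.6,-1.4,0],"dr":[0,0,0],"fingers":5},
    {"offset":[-1.2,-2.7,0],"dr":[0,0,0],"fingers":5},
    {"offset":[-1.2,-2.7,0],"dr":[0,0,0],"fingers":5},
    {"offset":[-1.2,-2.7,0],"dr":[0,0,0],"fingers":5},
  ],
)

```text
time: 9.25
eef_pos: [0.5316, 0.0162, 0.1087]
ee_rot: [3.064, -0.672, -0.001]
force: [-8.7, -12.4, 3.9]
gripper_width: 0.0085
```

```bash
python3 -c "
from h import *
for i in range(3):
  st(); s=snapshot('scene')[:,:,::-1]
f=lambda i:cv2.resize(i,None,fx=8,fy=8,interpolation=cv2.INTER_CUBIC)
cv2.imwrite('pics/c4.png',f(s[200:250,320:385]))"
```

```text
t 9.25 tcp [531.63  16.16 108.66] jaw -0.4316 tilt [-0.002 -0.005 -1.   ] F [ -8.66 -12.4    3.92] M [-2.08  1.33  0.18] w 8.52 j [-0.19  0.47  1.53 -0.01  1.13  0.24]
t 9.3 tcp [531.64  16.17 108.65] jaw -0.4316 tilt [-0.002 -0.005 -1.   ] F [ -8.72 -11.6    4.51] M [-2.17  1.4   0.19] w 8.34 j [-0.19  0.47  1.53 -0.01  1.13  0.24]
t 9.35 tcp [531.63  16.15 108.67] jaw -0.4315 tilt [-0.002 -0.005 -1.   ] F [ -8.85 -11.33   4.26] M [-2.11  1.39  0.16] w 8.62 j [-0.19  0.47  1.53 -0.01  1.13  0.24]
```

View pics/c4.png

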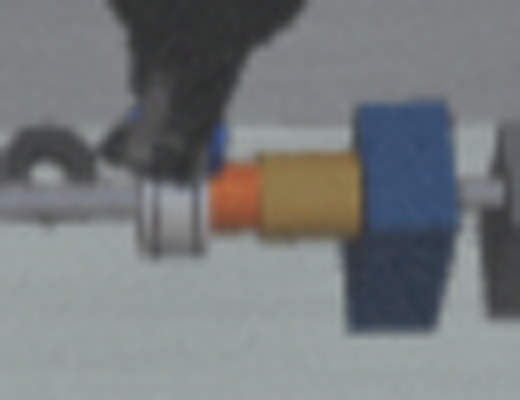

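Emit:
step_arm(
  motion=[
    {"offset":[0,0,0],"dr":[0,0,0.15],"fingers":5},
    {"offset":[0,0,0],"dr":[0,0,0.3],"fingers":5},
    {"offset":[0,0,0],"dr":[0,0,0.45],"fingers":5},
    {"offset":[0,0,0],"dr":[0,0,0.6],"fingers":5},
    {"offset":[0,0,0],"dr":[0,0,0.75],"fingers":5},
    {"offset":[0,0,0],"dr":[0,0,0.8],"fingers":5},
    {"offset":[0,0,0],"dr":[0,0,0.8],"fingers":5},
    {"offset":[0,0,0],"dr":[0,0,0.8],"fingers":5},
  ],
)

```text
time: 10.4
eef_pos: [0.5327, 0.0155, 0.1087]
ee_rot: [2.561, -1.813, 0.006]
force: [-3.3, -14.7, 0.7]
gripper_width: 0.0086
```

```bash
python3 -c "
from h import *
st()"
```

```text
t 10.4 tcp [532.69  15.45 108.71] jaw -1.232 tilt [ 0.001 -0.006 -1.   ] F [ -3.29 -14.68   0.69] M [-2.68  0.68  0.07] w 8.58 j [-0.19  0.47  1.53 -0.01  1.13  1.04]
```

Emit:
step_arm(
  motion=[
    {"offset":[0,0,0],"dr":[0,0,0.1],"fingers":5},
    {"offset":[0,0,0],"dr":[0,0,0.2],"fingers":5},
    {"offset":[0,0,0],"dr":[0,0,0.3],"fingers":5},
    {"offset":[0,0,0],"dr":[0,0,0.36],"fingers":5},
    {"offset":[0,0,0],"dr":[0,0,0.36],"fingers":5},
    {"offset":[0,0,0],"dr":[0,0,0.36],"fingers":5},
  ],
)

```text
time: 11.15
eef_pos: [0.5328, 0.015, 0.1088]
ee_rot: [2.195, -2.242, 0.008]
force: [-4.2, -17.4, 1.2]
gripper_width: 0.0086
```

```bash
python3 -c "
from h import *
st()"
```

```text
t 11.15 tcp [532.78  15.04 108.76] jaw -1.5921 tilt [ 0.001 -0.007 -1.   ] F [ -4.16 -17.42   1.2 ] M [-3.05  0.7   0.1 ] w 8.57 j [-0.19  0.47  1.53 -0.01  1.13  1.4 ]
```

Emit:
step_arm(
  motion=[
    {"offset":[2,0,0],"dr":[0,0,0],"fingers":5},
    {"offset":[3.7,0,0],"dr":[0,0,0],"fingers":5},
    {"offset":[3.7,0,0],"dr":[0,0,0],"fingers":5},
    {"offset":[3.7,0,0],"dr":[0,0,0],"fingers":5},
  ],
)

```text
time: 11.65
eef_pos: [0.5328, 0.014, 0.1087]
ee_rot: [2.198, -2.245, 0.004]
force: [-3.4, -3.8, 7.8]
gripper_width: 0.0088
```

```bash
python3 -c "
from h import *
st()"
```

```text
t 11.65 tcp [532.82  14.01 108.67] jaw -1.5918 tilt [ 0.002 -0.002 -1.   ] F [-3.4  -3.78  7.76] M [-0.95  0.72  0.02] w 8.79 j [-0.2   0.47  1.53 -0.    1.13  1.4 ]
```

Emit:
step_arm(
  motion=[
    {"offset":[0,0,0],"dr":[0,0,0],"fingers":35},
    {"offset":[0,0,0],"dr":[0,0,0],"fingers":35},
    {"offset":[0,0,0],"dr":[0,0,0],"fingers":35},
    {"offset":[0,0,-30],"dr":[0,0,0],"fingers":35},
    {"offset":[0,0,-60],"dr":[0,0,0],"fingers":35},
    {"offset":[0,0,-90],"dr":[0,0,0],"fingers":35},
    {"offset":[0,0,-90],"dr":[0,0,0],"fingers":35},
  ],
)

```text
time: 12.52
eef_pos: [0.5333, 0.0146, 0.1992]
ee_rot: [-2.196, 2.243, -0.006]
force: [0.1, 1.3, -0.4]
gripper_width: 0.0348
```

```bash
python3 - <<'E'
from h import *
st()
a=np.mean([snapshot("scene").astype(float) for _ in range(4)],0)
np.save("rel.npy",a)
b=cv2.imread("pics/scene0.png")[:,:,::-1].astype(float)
f=lambda i:cv2.resize(i[:,:,::-1].astype(np.uint8),None,fx=8,fy=8,interpolation=cv2.INTER_CUBIC)
cv2.imwrite("pics/c5.png",np.vstack([f(b[205:240,305:385]),f(a[205:240,305:385])]))
for i in(b,a): print(np.round(i[222:227,335:372].mean(0)).astype(int).T.tolist())
E
```

```text
t 12.53 tcp [533.32  14.65 199.22] jaw -1.5918 tilt [ 0.004 -0.001 -1.   ] F [ 0.08  1.34 -0.36] M [-0.01  0.02  0.01] w 34.84 j [-0.19  0.38  1.4   0.    1.36  1.4 ]
[[126, 124, 124, 124, 117, 120, 125, 118, 114, 161, 166, 165, 165, 166, 165, 166, 163, 145, 140, 139, 139, 140, 139, 139, 139, 139, 139, 139, 139, 133, 74, 59, 60, 60, 60, 60, 60], [128, 125, 126, 126, 119, 121, 126, 119, 98, 96, 94, 93, 93, 94, 93, 94, 93, 99, 116, 117, 117, 118, 118, 117, 117, 117, 116, 117, 117, 112, 72, 77, 81, 81, 82, 81, 81], [132, 131, 130, 130, 123, 126, 132, 124, 95, 69, 64, 63, 63, 64, 63, 63, 63, 66, 75, 75, 75, 77, 76, 77, 76, 76, 75, 76, 76, 75, 74, 107, 113, 114, 115, 114, 115]]
[[127, 121, 102, 142, 109, 131, 107, 102, 104, 103, 148, 154, 164, 165, 165, 166, 164, 145, 140, 140, 140, 140, 140, 139, 140, 139, 139, 139, 139, 133, 71, 58, 59, 58, 59, 59, 60], [128, 123, 104, 147, 112, 136, 113, 109, 110, 106, 149, 121, 96, 93, 92, 93, 93, 99, 116, 118, 118, 117, 117, 117, 117, 117, 117, 117, 116, 112, 70, 77, 81, 80, 81, 81, 81], [133, 127, 107, 152, 117, 144, 126, 124, 124, 113, 154, 105, 67, 62, 61, 62, 62, 65, 75, 75, 75, 75, 75, 75, 75, 75, 75, 75, 74, 74, 71, 107, 114, 114, 115, 114, 115]]
```

View pics/c5.png

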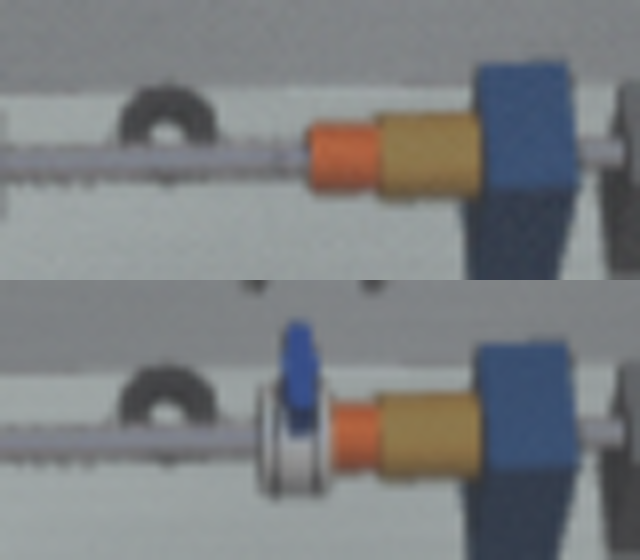

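```bash
python3 - <<'E'
from h import *
c=cv2.resize(cv2.imread("pics/c4.png"),(65,50),interpolation=cv2.INTER_AREA)[:,:,::-1].astype(float)
a=np.load("rel.npy"); a4=a[200:250,320:385]
c3=cv2.resize(cv2.imread("pics/c3.png"),(120,80),interpolation=cv2.INTER_AREA)[:,:,::-1].astype(float)[20:70,50:115]
b=cv2.imread("pics/scene0.png")[200:250,320:385,::-1].astype(float)
for n,i in(("start",b),("c3",c3),("c4",c),("rel",a4)):
    i=cv2.resize(cv2.resize(i,None,fx=8,fy=8,interpolation=cv2.INTER_CUBIC),(65,50),interpolation=cv2.INTER_AREA)
    rg=(i[:,:,0]-i[:,:,1])   # orange: about 70; brass 22; rod/collar ~ -2
    p=rg[22:28].mean(0)
    k=20+np.argmax(p[20:45]>35); l=k-1+(35-p[k-1])/(p[k]-p[k-1])
    m=k+2+np.argmax(p[k+2:]<46); r=m-1+(p[m-1]-46)/(p[m-1]-p[m])
    # collar left band: dark-bright structure
    print(n,"left",round(320+l,2),"right",round(320+r,2),"area",round(p[k-3:k+14].sum(),1))
np.set_printoptions(precision=1,suppress=True)
f=lambda i:cv2.resize(cv2.resize(i,None,fx=8,fy=8,interpolation=cv2.INTER_CUBIC),(65,50),interpolation=cv2.INTER_AREA)
print(f(c)[26:31,14:32].mean((0,2)));print(f(a4)[26:31,14:32].mean((0,2)))
E
```

```text
start left 343.42 right 351.93 area 712.7
c3 left 343.41 right 351.9 area 715.0
c4 left 345.85 right 351.96 area 581.4
rel left 346.11 right 351.93 area 593.4
[142.5 142.6 135.7 115.  117.2 105.4 123.7 132.8 133.7 126.  108.  124.1
 119.4 110.2 108.7 109.7 113.  110.6]
[142.6 142.8 137.1 112.2 121.1 105.2 126.4 133.8 134.9 128.9 107.7 127.7
 120.1 110.8 108.6 109.7 113.7 112.3]
```

Emit:
step_arm(
  motion=[
    {"offset":[30,0,0],"dr":[0,0,0],"fingers":35},
    {"offset":[65,0,0],"dr":[0,0,0],"fingers":35},
    {"offset":[100,0,0],"dr":[0,0,0],"fingers":35},
    {"offset":[135,0,0],"dr":[0,0,0],"fingers":35},
    {"offset":[160,0,0],"dr":[0,0,0],"fingers":35},
    {"offset":[160,0,0],"dr":[0,0,0],"fingers":35},
  ],
)

```text
time: 13.48
eef_pos: [0.5287, -0.1465, 0.1962]
ee_rot: [2.195, -2.247, -0.003]
force: [0.0, -0.4, 0.8]
gripper_width: 0.0349
```

```bash
python3 - <<'E'
from h import *
a=np.mean([snapshot("top").astype(float) for _ in range(4)],0); np.save("relt.npy",a)
s=np.mean([snapshot("scene").astype(float) for _ in range(2)],0); np.save("rels.npy",s)
b=cv2.imread("pics/top0.png")[:,:,::-1].astype(float)
f=lambda i:cv2.resize(i[:,:,::-1].astype(np.uint8),None,fx=8,fy=8,interpolation=cv2.INTER_CUBIC)
cv2.imwrite("pics/c6.png",np.vstack([f(b[170:205,265:345]),f(a[170:205,265:345])]))
for i in(b,a):
    print((i[185:190,278:306,0]-i[185:190,278:306,1]).mean(0).round().astype(int).tolist()); print((i[185:190,278:318,2]).mean(0).round().astype(int).tolist())
E
```

```text
[-43, -44, -14, 22, 30, 26, 26, 26, 25, 27, 26, 26, 25, 24, 42, 92, 106, 105, 105, 105, 105, 108, 88, 22, -11, -9, -9, -6]
[137, 133, 108, 46, 54, 56, 56, 54, 57, 56, 53, 55, 55, 57, 48, 24, 20, 18, 19, 23, 17, 18, 45, 108, 154, 159, 158, 150, 149, 153, 149, 150, 158, 155, 155, 160, 159, 152, 157, 162]
[-43, -44, -14, 22, 29, 27, 27, 26, 26, 27, 26, 26, 24, 24, 44, 92, 107, 105, 108, 107, 56, -13, -16, -42, -51, -40, -14, -10]
[136, 134, 109, 49, 53, 55, 56, 54, 55, 56, 55, 55, 57, 56, 48, 24, 18, 17, 13, 34, 127, 180, 131, 157, 170, 154, 110, 140, 173, 130, 148, 152, 159, 153, 156, 161, 159, 153, 159, 159]
```

View pics/c6.png

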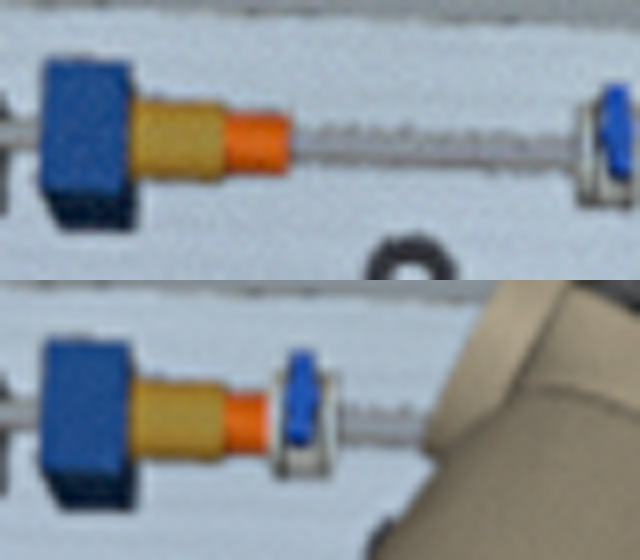

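```bash
python3 -c "
from h import *
st(); print(finish_job())"
```

```text
t 13.78 tcp [ 529.09 -144.43  197.26] jaw -1.5908 tilt [-0.  0. -1.] F [-0.02  0.37  0.77] M [-0.   -0.02 -0.02] w 34.82 j [-0.48  0.4   1.36  0.    1.38  1.11]
the job is handed in; nothing more can be done
None
```

The collar is locked against the plunger and the job is handed in at 13.8 s. My best estimate of the spring load is 10–11 N, but the camera checks read higher.

**What I did:** I gripped the wing and turned it about 1.1 rad to loosen it. I then slid the collar about 124 mm to the plunger and pushed until the wrist read about 11.5 N, which includes roughly 1 N of friction and sensor bias. I turned the wing back to about 0 rad, eased off the push, let go and moved clear.

**Last checks:**
- **Screw and collar:** in the released pictures the wing stands across the rod again. The collar stays pressed against the plunger with nothing touching it, and the wrist force reads about 0.
- **Load from force and arm position:** a compression of about 5.4–6.0 mm, which is 10–11 N.
- **Load from the pictures:** this disagrees. Edge shifts in the two cameras suggest about 7.5–8.2 mm, or 13–15 N. The same method also read high (about 12 N) just before tightening, when the wrist force minus friction gave about 10 N. I therefore trusted the force figure.
- **Not tested:** I did not loosen the screw again to measure the load directly. The neighbouring groove would change it by about 8 N, so it would probably be worse.
- **Bystanders:** the arm never went near the cups, bottle or screwdriver. The spare collar shows in the same place in the last scene picture.

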